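# Rebuild the sample-spinner stack and seat its keyed clamp cap

## Robot

A 6-joint arm with a two-finger parallel gripper is mounted at the origin on the work surface. World frame = base frame: x ahead of the robot, y to its left, z up, the work surface at z = 0. Lengths are in m, angles in rad, forces in N, time in s.
With the tool pointing down it reaches from about 0.375 to 0.825 m from the base axis. Payload 5.5 kg.
Tool frame: the origin (TCP) lies on the mounting face of the last link; the fingertips stand 173 mm ahead of it and the grasp point (between the pads) lies 155 mm ahead of it; z points along the fingers, y is the line along which they close (so a half turn about z gives the same grasp; the last joint's range is limited). The gripper opens to 85 mm and grips with 20 to 120 N. Pads are 22 mm wide; open, the fingers measure 114 mm over their backs; the gripper's body (76 mm by 85 mm) begins 54 mm behind the grasp point. The pads swing forward as they close: fully open they stand 13 mm farther back than shut.
Start: joints at [1.179, 0.314, -0.047, 1.21, 0, 1.571], TCP at [0.229, 0.555, 0.405] pointing down, gripper open.
Joint ranges: [-2.67, 2.67], [-0.69, 1.73], [-1.03, 1.25], [-2.08, 2.16], [-1.42, 1.45], [-3.14, 3.14]. Speed limits (rad/s): [2.39, 2.39, 3.01, 3.14, 3.14, 3.14].

## Interface

Orientations are given as a unit quaternion [w, x, y, z].
In Python, from station import get_state, get_image, close_job, search_frame, regions_of gives the robot as it stands.
- The arm moves only by the tool step_arm, never from a script. Its argument "rows" is a list that holds one entry, the list of rows, each a list of 7 numbers: the turn, a rotation vector about the tool's x, y, z in degrees, then the shift along the tool's x, y, z in mm, then the closure in counts, from 0 (fully open) to 255 (shut). In form: [[[wx, wy, wz, tx, ty, tz, gripper], ...]]. A call has 1 to 10 rows; each row is the pose to reach, as a shift and turn from the pose commanded when the call began, along the tool's axes at that moment; what a row does not reach only later rows make up. A row lasts 1/10 s, in which the tool goes at most 50 mm and 8.59 degrees, less where a joint would pass 70% of its speed; a pose out of reach is approached as far as the arm can. A call with a gripper value outside its range is refused whole. The fingers move at their own pace and stop on an object; the grip force is fixed at half the most. Time passes only in rows, so rows that repeat a pose let the fingers close. It gives the time, the measured TCP pose, the force, the opening and the grip force at its end, in the units of the state.
- get_state(): the state, without advancing time (a new reading comes with each control period).
- get_image(name): name is "scene" or "top" or "wrist"; returns a dict with "color" (384x512x3 uint8, red, green, blue), "vertical_fov" (degrees; the focal length in pixels is half the picture's height over the tangent of half this angle, whatever the lens; pixels are square), "cx", "cy" (the principal point, pixels), "k1" (the pictures are not rectified: a ray, as slopes to the right and down, at radius r is drawn at 1 + k1 r^2 times it, then the intrinsics apply), "origin" and "attitude" of the camera in the world. Camera axes: x right, y up, looking along -z (the intrinsics and any distortion apply to the point x, -y, -z); pixel columns grow to the right and rows downward; lengths in m; the calibration is good to about 2 mm. A picture is of the moment at which its call begins. There is no depth.
- close_job(): hands the job in; it is judged then, once.
Trained networks look in a picture, given as the dict that the camera call returned (one of the last four; its "shot" number tells which), for a name from the list of things; names that differ only in an ending like _2 or _b are one class to them, and where a whole thing is asked for, a point or a joint stands for the part that bears it (a point fixed in the world has none). Each returns a list of dicts, best first, with "conf" (0 to 1); they miss things now and then, are a little off and sometimes report something else, mostly with a low value. They report only what shows in the picture. A call takes as long as a camera call. They do not tell look-alikes from the thing itself.
- search_frame(picture, query): "box" ([left, top, width, height] in pixels, round what is visible of it).
- regions_of(picture, query): "pixels" (384x512 bool, what is visible of it) and "box" ([left, top, width, height] in pixels, round what is visible of it).
The state is a dict: "clock": time; "joint_positions": joint angles; "joint_vel": joint speeds; "tau": joint torques, N m; "tool_pos": TCP position; "tcp_rot": TCP orientation; "ft_force": force on the tool from outside, world axes, zero at the start; "moment": the same for the moment, N m; "opening": opening from 0.0 (shut) to 1.0 (fully open); "grip_force": force on a finger pad.
Only numpy, scipy, OpenCV 4.12 (cv2) and the standard library are available. Lean on these libraries where they do the work, as an engineer would, in place of code of your own. Each camera call takes 0.05 s, during which the arm holds its last target. There are 200 camera calls.

## Task

Rebuild the stack on the bench spinner's upright spindle: the blue carrier disc first, then the steel spacer ring, then the orange clamp cap, each the same way up as it lies now. The spindle's flat key has stopped at an unknown angle, so rest the cap on it with light pressure, turn it until its slot drops over the key, and leave it sitting flat on the spacer. Be gentle with the spindle's bearing and leave the dark bottle and the mortar alone.

Things in the scene. Friction and masses are not known exactly. Their poses are not given: they have to be found in the camera images.
- spinner: The spinner: a fixed white box 170 x 170 x 52 mm with a small green display on its front (-x) side. Origin: centre of its underside on the table; z up. In the middle of its top, on the origin's z axis, stands a steel spindle with a flat aluminium flange at its foot. The bearing is spoilt by any push on the spinner, flange or spindle above 25 N.
- spindle_seat (a point): Middle of the spindle's flange (84 mm across), top face 60 mm above the table, where the carrier lies down. The spindle, 20 mm in diameter, rises from here to its shoulder 109 mm above the table. Flange and spindle float as one on a spring: they give way from 1 to 4 N of push, then 1 mm more for each 2 N, to a hard stop at 6 mm (about 15 N).
- key_top (a point): Middle of the top of the key, 123 mm above the table. The key is a flat upright blade on the spindle's shoulder, 20 mm long, 6 mm thick, 14 mm high. Its length points along an unmeasured angle within 0.70 rad either way of the spinner's x axis (this point's axes are the spinner's and do not show it). It does not turn under torque below 2 N m.
- carrier: Blue carrier: a flat disc 90 mm across and 6 mm thick with a round hub on top 40 mm across; 26 mm high in all, with a through bore 25 mm wide; 0.15 kg. Origin: centre of its underside, z up. Grasp it by the hub. It goes on first, disc down on the spindle's flange (origin then 60 mm above the table).
- spacer: Steel spacer ring, 40 mm outside, bore 25 mm, 20 mm high, 0.10 kg. Origin: centre of its underside, z up. It goes second, on the carrier's hub (origin then 86 mm above the table).
- cap: Orange clamp cap: a round flange 60 mm across, 8 mm thick, with a square grip 40 x 40 mm, 18 mm high, on top (flats face its own x and y; 26 mm high in all); about 0.12 kg. Origin: centre of its underside, z up. The flange's round bore, 25 mm wide and 8 mm deep from below, fits loosely over the key. Fully home its origin is 106 mm above the table.
- cap_slot (a point): Middle of the slot's mouth on top of the cap's grip, 26 mm above the underside. The slot, 24 mm long along the cap's x axis and 9.4 mm wide, runs from here down to the bore. With slot and key out of line the cap rests on the key, its origin 115 mm above the table; in line within about 0.1 rad, either way round, it can go down 9 mm onto the spacer.
- brown_bottle: Bystander: dark bottle with a green cap, 68 mm across, 150 mm high, origin at its base. Leave it alone.
- mortar: Bystander: white bowl-shaped mortar, 110 mm across, 60 mm high, origin at its base. Leave it alone.
Things that resemble listed ones, but are neither listed nor needed, are in the scene too. Of the things that look like the spacer, take the one that is farthest to the robot's left at the start.

How it is judged:
By the outcome, as a careful person would: the job done as asked, in the order asked, and still so for the second after the job is handed in, with the robot touching nothing.
It also fails if it takes over 72 s, if anything falls off the work surface, if the arm or the gripper's body presses on something with over 40 N, if the wrist force passes 120 N, or if a joint passes its speed limit or range.

## Working session

There is one attempt and no reset: what is moved stays moved. The work goes in short steps, Python scripts to look and compute and a tool call to move; the robot and the scene stay as the last step left them, time stands still between calls to the robot, and variables do not carry over. Pictures are saved under pics/ and viewed, at most 10 in all, crops included, and the job is handed in when it is done.

Besides the shell and the picture viewer there is one more tool, called after "Request:" by a JSON object that holds its "method" and its "body", one argument or row to a line. step_arm: Moves the arm, as the interface text tells. Its arguments: {"type":"object","properties":{"rows":{"type":"array"}},"required":["rows"]}

```bash
ls; mkdir -p pics
cat > h.py <<'E'
import numpy as np,cv2
from scipy.spatial.transform import Rotation as R
from station import *
def q2R(q): return R.from_quat([q[1],q[2],q[3],q[0]])
def att(im):
    a=np.array(im["attitude"],float)
    return a if a.shape==(3,3) else q2R(a).as_matrix()
def f(im): return 192/np.tan(np.radians(im["vertical_fov"])/2)
def ray(im,u,v):
    x=(u-im["cx"])/f(im);y=(v-im["cy"])/f(im)
    s=np.array([x,y]);p=s.copy()
    for _ in range(20): p=s/(1+im["k1"]*(p@p))
    return att(im)@np.array([p[0],-p[1],-1])
def on_z(im,u,v,z):
    d=ray(im,u,v);o=np.array(im["origin"],float)
    return o+d*(z-o[2])/d[2]
def proj(im,P):
    p=att(im).T@(np.array(P,float)-np.array(im["origin"],float))
    s=np.array([p[0],-p[1]])/-p[2]; s=s*(1+im["k1"]*(s@s))
    return s*f(im)+[im["cx"],im["cy"]]
def save(im,n,c=None,k=1):
    a=im["color"][...,::-1]
    if c: a=a[c[1]:c[3],c[0]:c[2]]
    cv2.imwrite("pics/"+n,cv2.resize(np.ascontiguousarray(a),None,fx=k,fy=k,interpolation=cv2.INTER_CUBIC))
E
python3 - <<'E'
from h import *
ims=[get_image(n) for n in("scene","top","wrist")]
for n,i in zip("stw",ims): print(n,i["vertical_fov"],i["cx"],i["cy"],i["k1"],i["origin"],i["attitude"])
t=np.zeros((768,1024,3),np.uint8)
save(ims[0],"s0.png",k=1.5);save(ims[1],"t0.png",k=1.5)
for q,z in(("spinner",.052),("carrier",.026),("spacer",.02),("cap",.026),("brown_bottle",.15),("mortar",.06),("spindle_seat",.1)):
  for r in regions_of(ims[1],q)[:5]:
    m=r["pixels"];ys,xs=np.nonzero(m);b=r["box"]
    print(q,round(r["conf"],2),b,on_z(ims[1],b[0]+b[2]/2,b[1]+b[3]/2,z).round(3))
print(get_state())
E
```

```text
pics
s 44.965074559538465 264.1612004713771 188.63356960265688 -0.008338971902257393 [1.07847224 0.41512811 0.90594202] [0.39360601 0.16376116 0.33725253 0.8393553 ]
t 47.23798592277801 252.57105394320067 183.7536824048622 -0.13394574867355935 [ 0.27391947 -0.07112563  1.13502611] [-0.6996161  -0.06922975  0.06890154  0.70781151]
w 68.23161278587176 252.7379482507013 193.08595016447896 -0.019932989457786626 [0.15865492 0.58238932 0.37192285] [ 0.8216287  -0.12636904 -0.08347716  0.549535  ]
spinner 0.9 [200.2, 122.9, 78.2, 72.4] [ 0.553 -0.039  0.052]
carrier 0.74 [99.8, 128.1, 36.7, 32.2] [0.605 0.285 0.026]
carrier 0.3 [199.6, 122.1, 76.8, 72.6] [ 0.562 -0.035  0.026]
spacer 0.68 [389.2, 198.0, 16.3, 19.2] [ 0.427 -0.448  0.02 ]
spacer 0.59 [386.7, 148.4, 18.7, 11.6] [ 0.571 -0.455  0.02 ]
spacer 0.52 [333.0, 175.4, 10.6, 15.8] [ 0.493 -0.295  0.02 ]
cap 0.62 [349.9, 90.6, 34.7, 39.2] [ 0.692 -0.384  0.026]
cap 0.61 [100.2, 205.1, 27.6, 23.9] [0.411 0.286 0.026]
cap 0.22 [331.3, 177.6, 11.3, 16.8] [ 0.485 -0.29   0.026]
brown_bottle 0.82 [353.3, 91.2, 33.6, 38.6] [ 0.645 -0.356  0.
[... 205 characters left out ...]
ck': 0.5, 'joint_positions': array([ 1.17901182e+00,  3.13484379e-01, -4.71112659e-02,  1.21019936e+00,
        9.88468280e-06,  1.57081331e+00]), 'joint_vel': array([ 0.0004155 ,  0.0001668 ,  0.00051645,  0.00079908,  0.00034701,
       -0.00150855]), 'tau': array([-1.25335305e-04, -5.38959432e+01,  3.39755523e+01,  3.38409649e-03,
        9.28400993e-06,  2.79785816e-06]), 'tool_pos': array([0.22909787, 0.55452918, 0.40470392]), 'tcp_rot': array([-4.71952637e-06,  1.94650128e-01,  9.80872738e-01,  1.60851596e-06]), 'ft_force': array([ 0.04186318, -0.43769815, -0.14132979]), 'moment': array([4.98027365e-05, 4.42227798e-02, 1.73975116e-03]), 'grip_force': 0.0, 'opening': 1.0005639700211884}
```

View pics/s0.png

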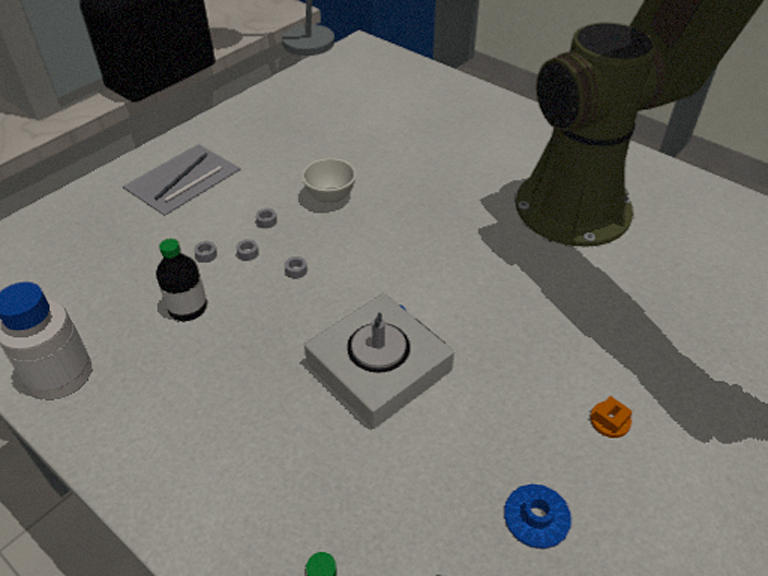

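View pics/t0.png

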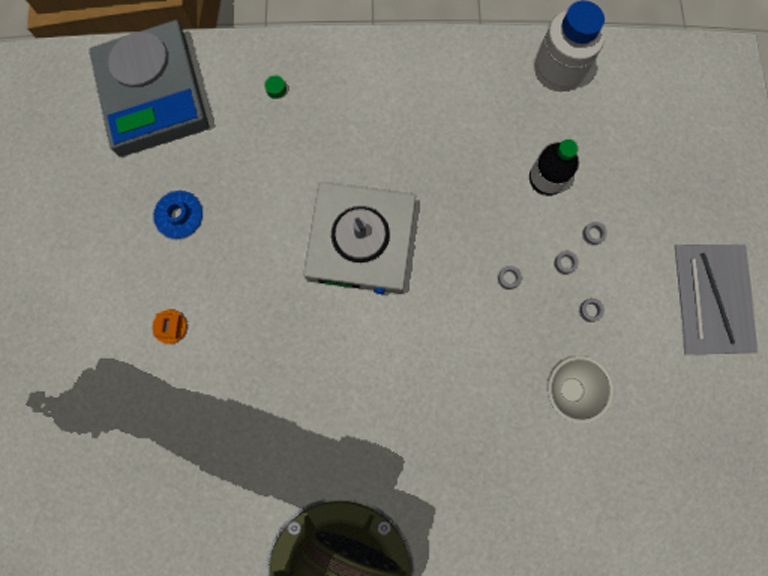

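The pictures show the blue carrier at about (178,214), the cap at (170,326), the spinner at (360,233) and the leftmost ring at (510,278) in the 1.5x top view. All are clear of bystanders. The ring nearest the robot's left is the one at (510,278).

```bash
cat >> h.py <<'E'
def tool(s=None):
    s=s or get_state(); return np.array(s["tool_pos"]),q2R(s["tcp_rot"])
def down(yaw): # tool y axis (closing line) at world angle yaw, z down
    y=np.array([np.cos(yaw),np.sin(yaw),0]);z=np.array([0,0,-1.]);return R.from_matrix(np.c_[np.cross(y,z),y,z])
def rowto(p,yaw=None,gp=True):
    """row for placing grasp point (155 mm ahead) at p with closing line at yaw"""
    t,r=tool(); T=r if yaw is None else min((down(yaw),down(yaw+np.pi)),key=lambda q:(r.inv()*q).magnitude())
    tgt=np.array(p,float)-(T.apply([0,0,.155]) if gp else 0)
    print("row",np.degrees((r.inv()*T).as_rotvec()).round(1),(r.inv().apply(tgt-t)*1000).round(1))
def yawnow():
    y=tool()[1].apply([0,1,0]);return np.arctan2(y[1],y[0])
def reg(im,q,near=None,z=0):
    rs=regions_of(im,q)
    if near is not None: rs=[r for r in rs if np.linalg.norm(on_z(im,r["box"][0]+r["box"][2]/2,r["box"][1]+r["box"][3]/2,z)[:2]-np.array(near)[:2])<.06]
    return rs
E
python3 - <<'E'
from h import *
w=get_image("wrist");t,r=tool()
print("cam in tool",r.inv().apply(np.array(w["origin"])-t).round(4),"axis",r.inv().apply(att(w)@[0,0,-1]).round(3),"right",r.inv().apply(att(w)@[1,0,0]).round(3))
im=get_image("top");s=get_image("scene")
# triangulate rough guesses
def tri(a,b):
    A=[];B=[]
    for i,(u,v) in((im,a),(s,b)):
        d=ray(i,u,v);d/=np.linalg.norm(d);P=np.eye(3)-np.outer(d,d);A.append(P);B.append(P@np.array(i["origin"]))
    return np.linalg.solve(sum(A),sum(B)).round(4)
k=1/1.5
for n,a,b,z in(("carrier bore",(178,212),(539,511),.026),("cap slot",(171.5,325.5),(613,411),.026),("spacer",(510,277),(296,265),.02),("key",(359.5,221),(378.5,316),.123)):
    a=np.array(a)*k;b=np.array(b)*k;print(n,tri(a,b),on_z(im,*a,z).round(3),on_z(s,*b,z).round(3))
for u,v in((320,183),(416,195),(305,276),(408,291)): print(on_z(im,u*k,v*k,.052).round(3))
save(im,"t1.png",(90,110,290,230),4)
E
```

```text
cam in tool [ 0.0757 -0.0009  0.032 ] axis [-0.299 -0.     0.954] right [-0.  1.  0.]
carrier bore [0.6161 0.2917 0.0113] [0.613 0.284 0.026] [0.622 0.297 0.026]
cap slot [0.4097 0.2931 0.0162] [0.411 0.285 0.026] [0.414 0.299 0.026]
spacer [ 0.4902 -0.2993  0.0125] [ 0.49  -0.299  0.02 ] [ 0.495 -0.292  0.02 ]
key [ 0.5618 -0.0397  0.1238] [ 0.564 -0.042  0.123] [ 0.56  -0.038  0.123]
[0.653 0.028 0.052]
[ 0.629 -0.137  0.052]
[0.489 0.052 0.052]
[ 0.462 -0.12   0.052]
```

View pics/t1.png

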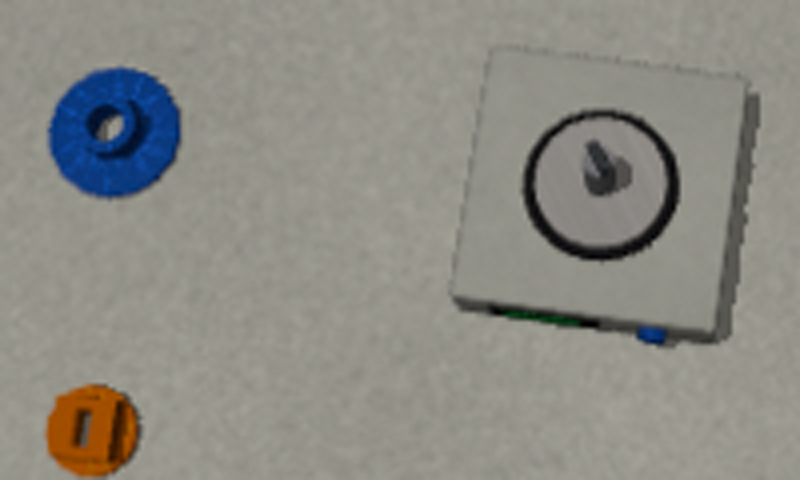

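Carrier bore at about (112,128), cap slot at (83,428), key pointing up-left at (598,160) in this 4x crop. The spinner yaw is about -0.12.

Run:
```python
from h import *
rowto([.616,.289,.145],.44)
```

```text
row [-0.   0.  42.3] [-458.9  -97.7  104.7]
```

Request:
{"method": "step_arm", "body": {
  "rows": [
    [[0,0,42.3,-459,-98,105,0],[0,0,42.3,-459,-98,105,0],[0,0,42.3,-459,-98,105,0],[0,0,42.3,-459,-98,105,0],[0,0,42.3,-459,-98,105,0],[0,0,42.3,-459,-98,105,0],[0,0,42.3,-459,-98,105,0],[0,0,42.3,-459,-98,105,0],[0,0,42.3,-459,-98,105,0],[0,0,42.3,-459,-98,105,0]]
  ]
}}

```text
clock: 1.65
tool_pos: [0.6183, 0.2862, 0.2987]
tcp_rot: [0.0, 0.536, 0.844, -0.0]
ft_force: [0.1, 0.3, 0.0]
opening: 0.998
grip_force: 0.0
```

Request:
{"method": "step_arm", "body": {
  "rows": [
    [[0,0,0,0,0,0,0],[0,0,0,0,0,0,0],[0,0,0,0,0,0,0]]
  ]
}}

```text
clock: 1.95
tool_pos: [0.6153, 0.2893, 0.2999]
tcp_rot: [-0.0, 0.535, 0.845, 0.0]
ft_force: [-0.2, 0.5, -0.6]
opening: 1.001
grip_force: 0.0
```

Run:
```python
from h import *
t,r=tool();print(t,yawnow(),get_state()["joint_positions"].round(2))
w=get_image("wrist");save(w,"w1.png",k=1.5)
for q,z in(("carrier",.006),("cap",.026)):
  for x in regions_of(w,q)[:3]: 
    b=x["box"];print(q,x["conf"],b,on_z(w,b[0]+b[2]/2,b[1]+b[3]/2,z).round(4))
```

```text
[0.61525469 0.28930696 0.2999154 ] 0.44155659296527244 [0.44 0.52 0.01 1.07 0.   1.57]
carrier 0.86 [208.4, 138.2, 93.5, 90.8] [0.616  0.2927 0.006 ]
cap 0.67 [69.5, 355.3, 46.3, 28.1] [0.5408 0.0226 0.026 ]
cap 0.56 [0.0, 48.0, 86.5, 71.5] [0.4226 0.3002 0.026 ]
```

View pics/w1.png

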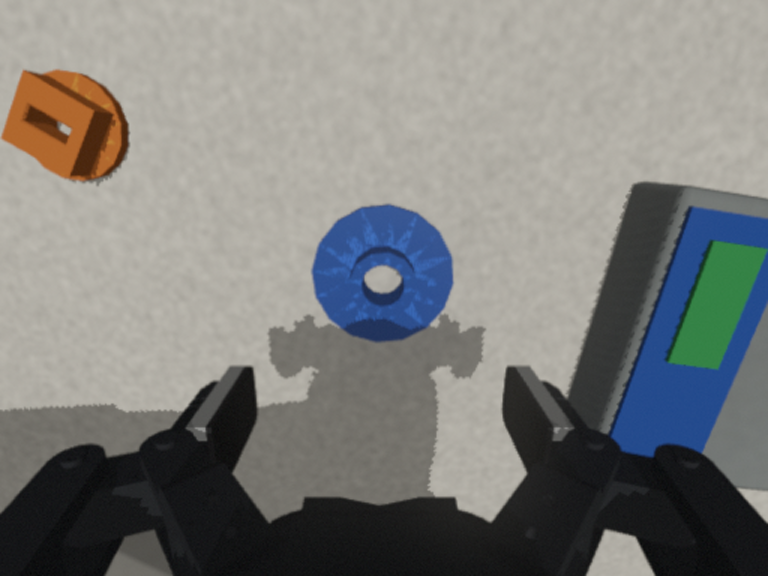

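Run:
```python
from h import *
t,r=tool();w=get_image("wrist")
for z in(.173,.160): print(z,[(proj(w,t+r.apply([x,-.0425,z]))*1.5).round(0) for x in(-.011,.011)])
rowto([.616,.2925,.026])
```

```text
0.173 [array([267., 396.]), array([263., 343.])]
0.16 [array([258., 416.]), array([252., 359.])]
row [0. 0. 0.] [  2.2   1.8 119.3]
```

Request:
{"method": "step_arm", "body": {
  "rows": [
    [[0,0,0,2,2,45,0],[0,0,0,2,2,90,0],[0,0,0,2,2,122,0],[0,0,0,2,2,122,0],[0,0,0,2,2,122,0],[0,0,0,2,2,122,255],[0,0,0,2,2,122,255],[0,0,0,2,2,122,255],[0,0,0,2,2,122,255],[0,0,0,2,2,122,255]]
  ]
}}

```text
clock: 3.15
tool_pos: [0.6177, 0.2917, 0.18]
tcp_rot: [0.001, 0.535, 0.845, 0.001]
ft_force: [-0.7, -0.3, 7.2]
opening: 0.452
grip_force: 60.2
```

Request:
{"method": "step_arm", "body": {
  "rows": [
    [[0,0,0,0,0,0,255],[0,0,0,0,0,0,255],[0,0,0,0,0,0,255]]
  ]
}}

```text
clock: 3.45
tool_pos: [0.6177, 0.2917, 0.18]
tcp_rot: [0.001, 0.535, 0.845, 0.001]
ft_force: [-0.5, 0.5, 7.4]
opening: 0.453
grip_force: 60.2
```

Run:
```python
from h import *
rowto([.554,-.11,.205],-.12)
```

```text
row [ 0.2 -0.1 32.1] [-336.1 -228.4 -180.8]
```

Request:
{"method": "step_arm", "body": {
  "rows": [
    [[0,0,0,0,0,-45,255],[0,0,0,0,0,-90,255],[0,0,0,0,0,-135,255],[0,0,0,0,0,-181,255],[0,0,32.1,-336,-228,-181,255],[0,0,32.1,-336,-228,-181,255],[0,0,32.1,-336,-228,-181,255],[0,0,32.1,-336,-228,-181,255],[0,0,32.1,-336,-228,-181,255],[0,0,32.1,-336,-228,-181,255]]
  ]
}}

```text
clock: 4.45
tool_pos: [0.5696, -0.0069, 0.3593]
tcp_rot: [0.0, 0.748, 0.664, 0.0]
ft_force: [1.4, -0.2, -1.7]
opening: 0.45
grip_force: 61.3
```

Run:
```python
from h import *
rowto([.554,-.11,.205],-.12)
```

```text
row [ 0.1 -0.   0. ] [-104.2   -3.2   -0.7]
```

Request:
{"method": "step_arm", "body": {
  "rows": [
    [[0,0,0,-45,-3,0,255],[0,0,0,-88,-3,0,255],[0,0,0,-88,-3,0,255],[0,0,0,-88,-3,0,255],[0,0,0,-88,-3,0,255]]
  ]
}}

```text
clock: 4.95
tool_pos: [0.557, -0.0914, 0.3589]
tcp_rot: [-0.0, 0.748, 0.664, 0.0]
ft_force: [-0.4, 1.0, -1.9]
opening: 0.45
grip_force: 61.2
```

Run:
```python
from h import *
t,r=tool();print(t,yawnow())
w=get_image("wrist");save(w,"w2.png",k=1.5)
b=np.array([.562,-.04,.123])
print((proj(w,b)*1.5).round(),r.inv().apply(b-t))
```

```text
[ 0.55699143 -0.09135891  0.35891346] -0.11898822217933216
[376. 209.] [ 0.05146623 -0.00118446  0.23594027]
```

View pics/w2.png

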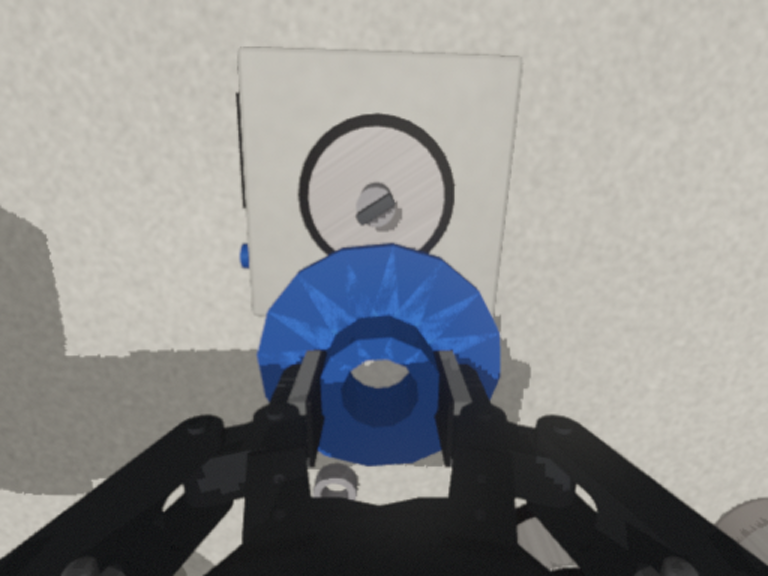

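The key's blade lies at about (376,208), tilted up to the right. The flange circle is centred near (377,192), and the disc rim spans 260-500 horizontally and 244-465 vertically.

```bash
cat >> h.py <<'E'
from scipy.optimize import least_squares
def fitcircle(im,pts,z,x0,rad=None):
    """centre (and radius) of a horizontal circle at height z whose image edge is pts"""
    P=np.array([on_z(im,u,v,z)[:2] for u,v in pts])
    fn=lambda q:np.hypot(*(P-q[:2]).T)-(rad or q[2])
    s=least_squares(fn,list(x0[:2])+([] if rad else [.03]),loss="soft_l1",f_scale=.0007)
    return s.x,np.sqrt(np.mean(s.fun**2))
E
python3 - <<'E'
from h import *
w=get_image("wrist");t,r=tool();c=w["color"].astype(int)
save(w,"w3.png",(190,65,320,175),6)
# disc: blue outer contour
m=((c[...,2]>c[...,0]+40)&(c[...,2]>70)).astype(np.uint8); m[:,:172]*=(np.arange(384)>0)[:,None].astype(np.uint8)
n,l,st,_=cv2.connectedComponentsWithStats(m);k=1+np.argmax(st[1:,4]);
ct=max(cv2.findContours((l==k).astype(np.uint8),cv2.RETR_EXTERNAL,cv2.CHAIN_APPROX_NONE)[0],key=len)[:,0,:].astype(float)
h=cv2.convexHull(ct.astype(np.float32))[:,0]
pts=[p for p in ct if p[1]<228 and cv2.pointPolygonTest(h.reshape(-1,1,2),(float(p[0]),float(p[1])),True)<1.5]
for zt in(.172,.174,.176,.178,.180):
    q,e=fitcircle(w,pts,t[2]-zt,t);print(zt,q,e,r.inv().apply([q[0]-t[0],q[1]-t[1],0])[:2]*1000)
# flange edge: radial scan from guessed centre
g=np.array([.562,-.04]);pts=[]
v=cv2.GaussianBlur(c.mean(2).astype(np.float32),(3,3),0)
for a in np.arange(0,2*np.pi,.1):
    rr=np.arange(.034,.052,.0003);uv=np.array([proj(w,[g[0]+x*np.cos(a),g[1]+x*np.sin(a),.06]) for x in rr])
    val=np.array([cv2.getRectSubPix(v,(1,1),tuple(map(float,p)))[0,0] for p in uv]);cl=[c[int(round(p[1])),int(round(p[0]))] for p in uv]
    if any(x[2]>x[0]+20 for x in cl): continue
    i=np.argmin(np.diff(val)); pts.append(uv[i])
for z in(.06,):
    print(fitcircle(w,pts,z,g),fitcircle(w,pts,z,g,.042),len(pts))
E
```

```text
0.172 [ 0.55793329 -0.08748483  0.04349996] 0.00029274306610289853 [3.39364339 0.3933367 ]
0.174 [ 0.55781537 -0.08850176  0.04412085] 0.0002969232288574421 [2.36990634 0.39561238]
0.176 [ 0.55769745 -0.08951869  0.04474174] 0.00030110344211012774 [1.34616996 0.39788872]
0.178 [ 0.55757953 -0.09053561  0.04536263] 0.00030528370663490743 [0.32243428 0.40016572]
0.18 [ 0.55746161 -0.09155253  0.04598351] 0.0003094640231353511 [-0.7013007   0.40244337]
(array([ 0.56145068, -0.04046524,  0.0417922 ]), np.float64(0.00015804210128494894)) (array([ 0.56143311, -0.04061969]), np.float64(0.00024307754708384783)) 48
```

View pics/w3.png

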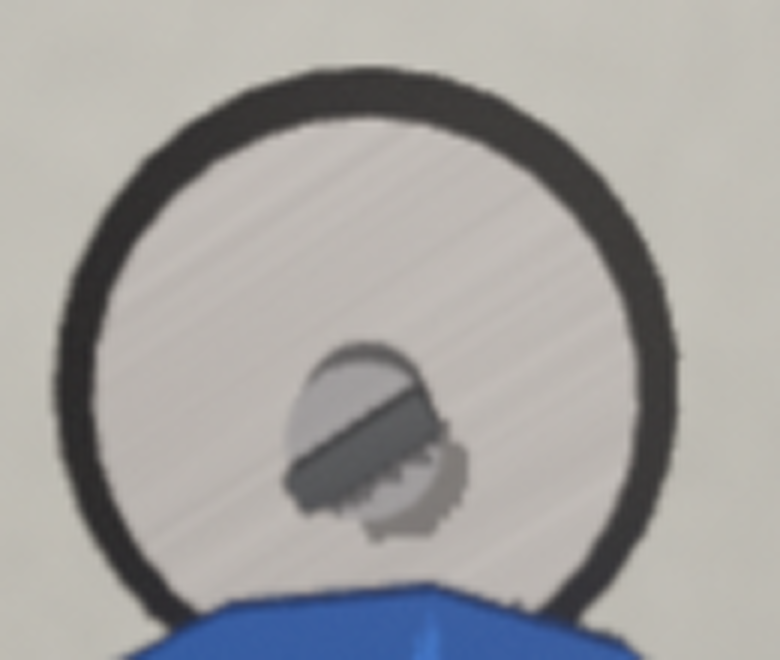

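Run:
```python
from h import *
w=get_image("wrist");t,r=tool()
P=[on_z(w,190+u/6,65+v/6,.123)[:2] for u,v in((290,468),(415,388),(305,513),(445,428))]
P=np.array(P);print("key c",P.mean(0));d1=P[1]-P[0];d2=P[3]-P[2]
for d in(d1,d2): print(np.linalg.norm(d),np.arctan2(d[1],d[0]))
S=np.array([.5614,-.0405]);off=r.apply([.0019,.0002,0])[:2];p=S-off
print(p);rowto([*p,.205])
```

```text
key c [ 0.56204388 -0.03982655]
0.01751921288898832 0.4443902062055093
0.019483109574512925 0.4251165284662771
[ 0.56097858 -0.04236344]
row [0. 0. 0.] [48.5 -1.9 -1.3]
```

Request:
{"method": "step_arm", "body": {
  "rows": [
    [[0,0,0,49,-2,0,255],[0,0,0,49,-2,0,255],[0,0,0,49,-2,0,255],[0,0,0,49,-2,20,255],[0,0,0,49,-2,45,255],[0,0,0,49,-2,60,255],[0,0,0,49,-2,70,255],[0,0,0,49,-2,80,255],[0,0,0,49,-2,80,255]]
  ]
}}

```text
clock: 6.0
tool_pos: [0.5603, -0.0433, 0.2776]
tcp_rot: [-0.001, 0.748, 0.664, -0.001]
ft_force: [0.0, 0.1, -1.6]
opening: 0.45
grip_force: 61.2
```

Request:
{"method": "step_arm", "body": {
  "rows": [
    [[0,0,0,0,0,10,255],[0,0,0,0,0,20,255],[0,0,0,0,0,28,255],[0,0,0,0,0,32,255],[0,0,0,0,0,35,255],[0,0,0,0,0,37,255],[0,0,0,0,0,37,255]]
  ]
}}

```text
clock: 6.7
tool_pos: [0.5608, -0.0431, 0.2416]
tcp_rot: [-0.0, 0.748, 0.664, -0.0]
ft_force: [-0.1, 0.5, -1.8]
opening: 0.453
grip_force: 61.3
```

Request:
{"method": "step_arm", "body": {
  "rows": [
    [[0,0,0,0,0,1.5,255],[0,0,0,0,0,1.5,255],[0,0,0,0,0,1.5,0],[0,0,0,0,0,1.5,0],[0,0,0,0,0,1.5,0],[0,0,0,0,0,1.5,0],[0,0,0,0,0,1.5,0],[0,0,0,0,0,-8,0],[0,0,0,0,0,-8,0]]
  ]
}}

```text
clock: 7.6
tool_pos: [0.5614, -0.0432, 0.2511]
tcp_rot: [0.001, 0.748, 0.664, 0.001]
ft_force: [0.3, 0.6, 0.1]
opening: 0.998
grip_force: 0.0
```

Run:
```python
from h import *
S=(.49,-.298)
t,r=tool()
rowto([.49,-.298,.155],-.55)
```

```text
row [ 0.1 -0.  24.7] [-261.5  -40.4  -59. ]
```

Request:
{"method": "step_arm", "body": {
  "rows": [
    [[0,0,0,0,0,-45,0],[0,0,0,0,0,-90,0],[0,0,24.7,-261,-40,-59,0],[0,0,24.7,-261,-40,-59,0],[0,0,24.7,-261,-40,-59,0],[0,0,24.7,-261,-40,-59,0],[0,0,24.7,-261,-40,-59,0],[0,0,24.7,-261,-40,-59,0],[0,0,24.7,-261,-40,-59,0],[0,0,24.7,-261,-40,-59,0]]
  ]
}}

```text
clock: 8.6
tool_pos: [0.49, -0.2972, 0.3088]
tcp_rot: [-0.0, 0.873, 0.488, 0.0]
ft_force: [0.6, 0.5, -0.5]
opening: 1.001
grip_force: 0.0
```

Request:
{"method": "step_arm", "body": {
  "rows": [
    [[0,0,0,0,0,0,0],[0,0,0,0,0,0,0]]
  ]
}}

```text
clock: 8.8
tool_pos: [0.4905, -0.2962, 0.309]
tcp_rot: [0.0, 0.872, 0.489, 0.0]
ft_force: [0.8, -0.8, 0.0]
opening: 1.002
grip_force: 0.0
```

Run:
```python
from h import *
t,r=tool();print(t,yawnow())
w=get_image("wrist");save(w,"w4.png",k=1.5)
for x in regions_of(w,"spacer")[:5]:
    b=x["box"];g=on_z(w,b[0]+b[2]/2,b[1]+b[3]/2,.01)
    ct=max(cv2.findContours(x["pixels"].astype(np.uint8),cv2.RETR_EXTERNAL,cv2.CHAIN_APPROX_NONE)[0],key=len)[:,0,:]
    # top face: use the far half of contour? report both
    e=cv2.minEnclosingCircle(ct); print(round(x["conf"],2),np.array(b).round(),g.round(4),on_z(w,*e[0],.01).round(4))
```

```text
[ 0.49054288 -0.29621184  0.30896798] -0.5485232513812677
0.89 [308. 236.  34.  43.] [ 0.5151 -0.4046  0.01  ] [ 0.5171 -0.4025  0.01  ]
0.78 [235. 164.  40.  48.] [ 0.492 -0.3    0.01 ] [ 0.4909 -0.2994  0.01  ]
0.62 [375. 250.  38.  38.] [ 0.5729 -0.4573  0.01  ] [ 0.5723 -0.456   0.01  ]
0.61 [256. 296.  37.  37.] [ 0.4323 -0.4408  0.01  ] [ 0.4324 -0.4415  0.01  ]
```

View pics/w4.png

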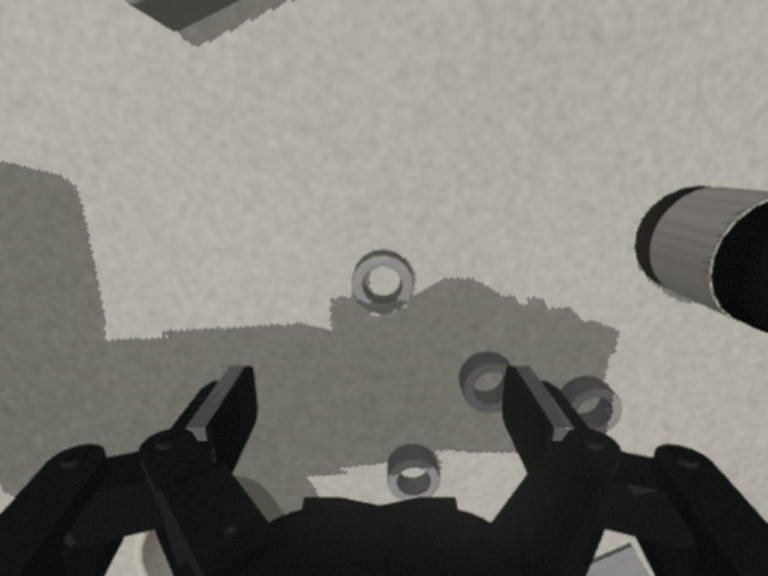

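Run:
```python
from h import *
w=get_image("wrist");t,r=tool()
f_=lambda u,v,z:r.inv().apply(on_z(w,u/1.5,v/1.5,z)-t)[:2]*1000
print(f_(383,250,0),f_(383,314,.02),"top c",f_(383.5,284,.02),f_(352,283,.02),f_(415,283,.02))
print(f_(383,281,.02)); rowto([*t[:2],.018])
save(w,"w5.png",(225,155,285,220),10)
```

```text
[16.65114108  3.48806132] [-21.10052173   3.39561534] top c [-0.91812226  3.6541212 ] [ -0.2536659  -16.19699579] [-0.26668661 23.50716403]
[1.05151685 3.33329741]
row [0. 0. 0.] [-0.000e+00 -1.000e-01  1.359e+02]
```

View pics/w5.png

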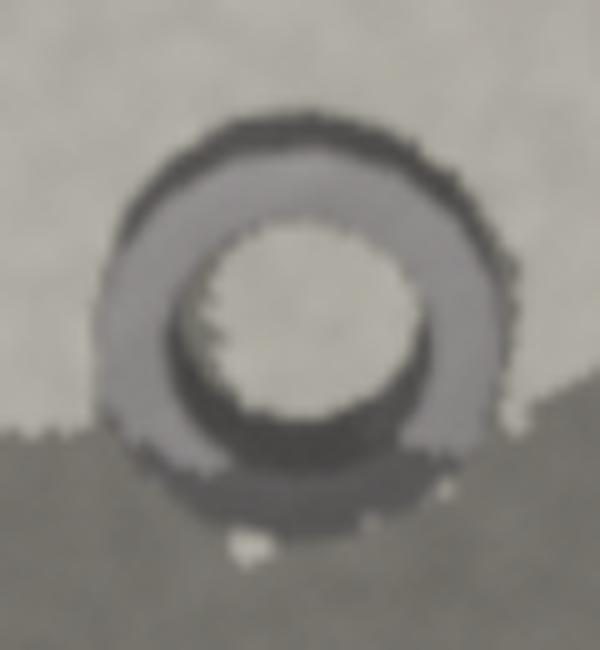

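Request:
{"method": "step_arm", "body": {
  "rows": [
    [[0,0,0,-1,3,45,0],[0,0,0,-1,3,90,0],[0,0,0,-1,3,120,0],[0,0,0,-1,3,131,0],[0,0,0,-1,3,131,0],[0,0,0,-1,3,131,0],[0,0,0,-1,3,131,255],[0,0,0,-1,3,131,255],[0,0,0,-1,3,131,255],[0,0,0,-1,3,131,255]]
  ]
}}

```text
clock: 9.95
tool_pos: [0.4924, -0.3002, 0.1793]
tcp_rot: [0.001, 0.873, 0.488, 0.0]
ft_force: [-1.7, 1.6, 8.3]
opening: 0.444
grip_force: 59.1
```

Request:
{"method": "step_arm", "body": {
  "rows": [
    [[0,0,0,0,0,0,255],[0,0,0,0,0,0,255],[0,0,0,0,0,0,255],[0,0,0,0,0,0,255]]
  ]
}}

```text
clock: 10.35
tool_pos: [0.4924, -0.3003, 0.1792]
tcp_rot: [0.001, 0.873, 0.488, 0.001]
ft_force: [-2.1, 1.2, 8.3]
opening: 0.439
grip_force: 59.1
```

Run:
```python
from h import *
t,r=tool();print(t)
S=np.array([.5617,-.0402]);d=down(-.12-0).apply([-.0000,0,0])
rowto([.5534,-.105,.205],-.12)
```

```text
[ 0.49242229 -0.30025114  0.17924663]
row [  0.1   0.  -24.7] [ 198.3  -49.9 -180.8]
```

Request:
{"method": "step_arm", "body": {
  "rows": [
    [[0,0,0,0,0,-45,255],[0,0,0,0,0,-90,255],[0,0,-8,20,-5,-135,255],[0,0,-16,60,-15,-181,255],[0,0,-24.7,198,-50,-181,255],[0,0,-24.7,198,-50,-181,255],[0,0,-24.7,198,-50,-181,255],[0,0,-24.7,198,-50,-181,255],[0,0,-24.7,198,-50,-181,255],[0,0,-24.7,198,-50,-181,255]]
  ]
}}

```text
clock: 11.35
tool_pos: [0.5526, -0.1057, 0.3586]
tcp_rot: [0.0, 0.748, 0.663, -0.0]
ft_force: [-0.1, -0.5, -0.5]
opening: 0.437
grip_force: 60.9
```

Run:
```python
from h import *
r0=down(-.5485);c=np.array([.49054,-.29621,0])+r0.apply([-.001,.003,0]);print("ring off at grasp",r0.inv().apply(c-[.49242,-.30025,0])*1000)
t,r=tool();print(t,yawnow())
w=get_image("wrist");save(w,"w6.png",(110,40,400,330),2)
c=w["color"].astype(int);g=np.array([.5617,-.0402]);v=cv2.GaussianBlur(c.mean(2).astype(np.float32),(3,3),0)
# carrier disc outer edge at z=.066
m=((c[...,2]>c[...,0]+40)&(c[...,2]>70)).astype(np.uint8)
n,l,st,_=cv2.connectedComponentsWithStats(m);k=1+np.argmax(st[1:,4]);print(st[k])
ct=max(cv2.findContours((l==k).astype(np.uint8),cv2.RETR_EXTERNAL,cv2.CHAIN_APPROX_NONE)[0],key=len)[:,0,:]
h=cv2.convexHull(ct.astype(np.float32))
pts=[p for p in ct if p[1]<st[k,1]+st[k,3]*.7 and cv2.pointPolygonTest(h,(float(p[0]),float(p[1])),True)<1.5]
print(fitcircle(w,pts,.063,g),len(pts),proj(w,[*g,.123]))
```

```text
ring off at grasp [ 1.46711591 -0.71070601  0.        ]
[ 0.55263466 -0.10566623  0.35860758] -0.12010520109911228
[ 202   63  103  105 7719]
(array([ 0.5613963 , -0.04256555,  0.04552219]), np.float64(0.0003095292229599527)) 189 [253.89823459 118.17652053]
```

View pics/w6.png

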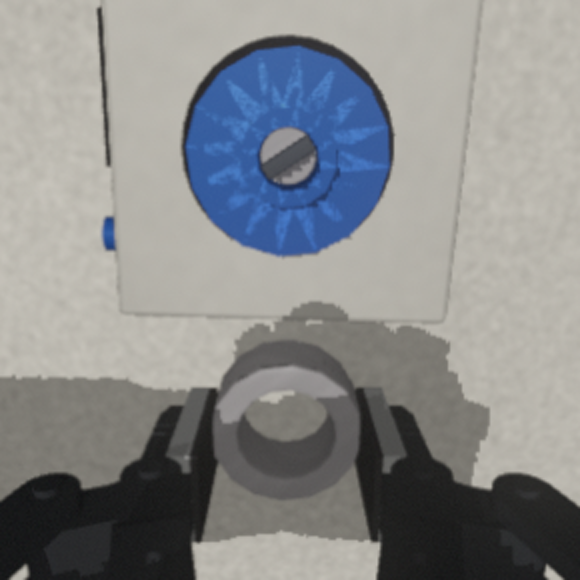

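Run:
```python
from h import *
w=get_image("wrist");t,r=tool()
f_=lambda u,v,z:r.inv().apply(on_z(w,110+u/2,40+v/2,t[2]-z)-t)[:2]*1000
print(f_(288,341,.179),f_(286,498,.159),f_(214,425,.159),f_(360,425,.159))
# shoulder/key centre at this view: shoulder circle at z=.109 edges
g=lambda u,v,z:on_z(w,110+u/2,40+v/2,z)[:2].round(4)
print(g(258,155,.109),g(318,155,.109),"key",[g(*p,.123) for p in((262,170),(311,137),(271,182),(318,152))])
S=np.array([.5617,-.0402]);p=S-r.apply([.0015,-.0003,0])[:2];rowto([*p,.205])
```

```text
[19.33195934  1.07549359] [-17.23254131   0.50204789] [  4.37451118 -17.62798136] [ 4.37166572 19.11527036]
[ 0.5507 -0.0394] [ 0.5729 -0.0421] key [array([ 0.5521, -0.0441]), array([ 0.5704, -0.0351]), array([ 0.5547, -0.0486]), array([ 0.5723, -0.0404])]
row [0. 0. 0.] [65.3  1.5 -1.5]
```

Request:
{"method": "step_arm", "body": {
  "rows": [
    [[0,0,0,33,1,0,255],[0,0,0,65,1,0,255],[0,0,0,65,1,10,255],[0,0,0,65,1,25,255],[0,0,0,65,1,40,255],[0,0,0,65,1,48,255],[0,0,0,65,1,56,255],[0,0,0,65,1,64,255],[0,0,0,65,1,70,255],[0,0,0,65,1,70,255]]
  ]
}}

```text
clock: 12.45
tool_pos: [0.5614, -0.0408, 0.2879]
tcp_rot: [-0.0, 0.748, 0.664, -0.0]
ft_force: [-0.5, 0.0, -1.3]
opening: 0.44
grip_force: 60.9
```

Request:
{"method": "step_arm", "body": {
  "rows": [
    [[0,0,0,0,0,7,255],[0,0,0,0,0,14,255],[0,0,0,0,0,18,255],[0,0,0,0,0,21,255],[0,0,0,0,0,22,255],[0,0,0,0,0,22,255]]
  ]
}}

```text
clock: 13.05
tool_pos: [0.5617, -0.0406, 0.2666]
tcp_rot: [-0.0, 0.748, 0.664, -0.0]
ft_force: [0.1, 0.3, -0.9]
opening: 0.44
grip_force: 60.9
```

Lower 1.5 mm, release, lift off, then head for the cap.

Request:
{"method": "step_arm", "body": {
  "rows": [
    [[0,0,0,0,0,1.5,255],[0,0,0,0,0,1.5,255],[0,0,0,0,0,1.5,0],[0,0,0,0,0,1.5,0],[0,0,0,0,0,1.5,0],[0,0,0,0,0,1.5,0],[0,0,0,0,0,-8,0],[0,0,0,0,0,-50,0],[0,0,0,0,0,-90,0],[0,0,0,0,0,-90,0]]
  ]
}}

```text
clock: 14.05
tool_pos: [0.5638, -0.0408, 0.3633]
tcp_rot: [0.004, 0.748, 0.664, 0.003]
ft_force: [0.7, -0.3, 0.5]
opening: 1.002
grip_force: 0.0
```

Run:
```python
from h import *
print(get_state()["joint_positions"].round(2)); rowto([.415,.292,.155],.61)
```

```text
[-0.07  0.26 -0.21  1.09 -0.    1.62]
row [  0.6   0.2 -41.8] [ 312.7 -187.9   51.6]
```

Request:
{"method": "step_arm", "body": {
  "rows": [
    [[0,0,-41.8,313,-188,52,0],[0,0,-41.8,313,-188,52,0],[0,0,-41.8,313,-188,52,0],[0,0,-41.8,313,-188,52,0],[0,0,-41.8,313,-188,52,0],[0,0,-41.8,313,-188,52,0],[0,0,-41.8,313,-188,52,0],[0,0,-41.8,313,-188,52,0],[0,0,-41.8,313,-188,52,0],[0,0,-41.8,313,-188,52,0]]
  ]
}}

```text
clock: 15.05
tool_pos: [0.4123, 0.2925, 0.3048]
tcp_rot: [0.0, 0.462, 0.887, -0.0]
ft_force: [-0.4, 0.8, 0.1]
opening: 1.0
grip_force: 0.0
```

Request:
{"method": "step_arm", "body": {
  "rows": [
    [[0,0,0,0,0,0,0],[0,0,0,0,0,0,0]]
  ]
}}

```text
clock: 15.25
tool_pos: [0.413, 0.2915, 0.305]
tcp_rot: [0.0, 0.463, 0.886, 0.0]
ft_force: [0.1, -0.5, -0.7]
opening: 1.001
grip_force: 0.0
```

Run:
```python
from h import *
t,r=tool();print(t,yawnow())
w=get_image("wrist");b=np.array([.414,.292,.026]);p=proj(w,b);print(p)
x0,y0=int(p[0])-50,int(p[1])-50;print(x0,y0);save(w,"w7.png",(x0,y0,x0+100,y0+95),6)
for x in regions_of(w,"cap")[:3]: print(x["conf"],np.array(x["box"]).round())
```

```text
[0.41302431 0.29151705 0.30495553] 0.6080351367704597
[254.2302468  190.99564067]
204 140
0.96 [228. 152.  58.  61.]
```

View pics/w7.png

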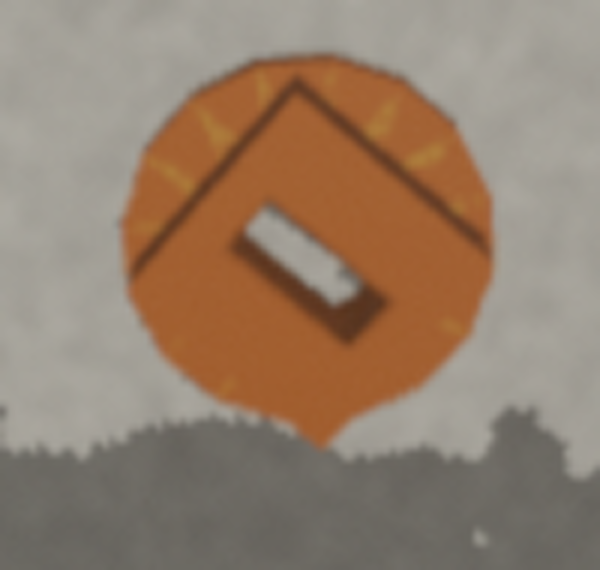

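Run:
```python
from h import *
w=get_image("wrist");t,r=tool()
g=lambda u,v,z=.026:on_z(w,204+u/6,140+v/6,z)[:2]
sl=np.array([g(*p) for p in((268,200),(232,243),(350,345),(388,300))])
c=np.array([g(*p) for p in((297,92),(134,278),(322,445),(486,254))])
ang=lambda d:np.arctan2(d[1],d[0])
print("slot c",sl.mean(0),"ang",ang(sl[0]-sl[3]),ang(sl[1]-sl[2]),np.linalg.norm(sl[0]-sl[3]),np.linalg.norm(sl[0]-sl[1]))
print("grip c",c.mean(0),[ang(c[0]-c[3]),ang(c[1]-c[2]),ang(c[1]-c[0]),ang(c[2]-c[3])],[np.linalg.norm(c[i]-c[i-1]) for i in range(4)])
print("flange", [g(122,225,.008),g(493,225,.008),g(310,52,.008)])
q=(sl.mean(0)+c.mean(0))/2
for y in(ang(sl[0]-sl[3]),): rowto([*q,.023],y)
```

```text
slot c [0.41193509 0.29724707] ang 3.0403681614189413 3.01543588367602 0.0238936955066682 0.00856198296527603
grip c [0.4116887  0.29754523] [np.float64(3.0381658099095987), np.float64(2.9904026340817573), np.float64(-1.678971911462274), np.float64(-1.6346755812042844)] [np.float64(0.0375616217532829), np.float64(0.03747316212484229), np.float64(0.039341491145060366), np.float64(0.03938189264300609)]
flange [array([0.3857045 , 0.28243269]), array([0.4345998 , 0.31644482]), array([0.39455715, 0.32239692])]
row [ 0.   0.  40.7] [  5.2   2.3 126.8]
```

Request:
{"method": "step_arm", "body": {
  "rows": [
    [[0,0,-48.5,5,2,10,0],[0,0,-48.5,5,2,20,0],[0,0,-48.5,5,2,35,0],[0,0,-48.5,5,2,50,0],[0,0,-48.5,5,2,60,0],[0,0,-48.5,5,2,70,0],[0,0,-48.5,5,2,80,0],[0,0,-48.5,5,2,80,0],[0,0,-48.5,5,2,80,0]]
  ]
}}

```text
clock: 16.3
tool_pos: [0.4112, 0.2976, 0.2247]
tcp_rot: [-0.0, 0.058, 0.998, -0.0]
ft_force: [-0.2, 0.2, -0.2]
opening: 1.0
grip_force: 0.0
```

Run:
```python
from h import *
print(tool()[0],yawnow());rowto([.4118,.2974,.029],1.455)
```

```text
[0.41123579 0.29759994 0.22468712] 1.4544813948652515
row [-0. -0. -0.] [-0.6 -0.1 40.7]
```

Request:
{"method": "step_arm", "body": {
  "rows": [
    [[0,0,0,-0.6,0,25,0],[0,0,0,-0.6,0,41,0],[0,0,0,-0.6,0,41,0],[0,0,0,-0.6,0,41,0],[0,0,0,-0.6,0,41,255],[0,0,0,-0.6,0,41,255],[0,0,0,-0.6,0,41,255],[0,0,0,-0.6,0,41,255],[0,0,0,-0.6,0,41,255],[0,0,0,-0.6,0,41,255]]
  ]
}}

```text
clock: 17.3
tool_pos: [0.4122, 0.2981, 0.1847]
tcp_rot: [0.001, 0.057, 0.998, 0.001]
ft_force: [-0.2, 0.0, 5.1]
opening: 0.457
grip_force: 61.1
```

Request:
{"method": "step_arm", "body": {
  "rows": [
    [[0,0,0,0,0,0,255],[0,0,0,0,0,-40,255],[0,0,0,0,0,-80,255],[0,0,0,0,0,-120,255],[0,0,0,0,0,-160,255],[0,0,0,0,0,-185,255],[0,0,0,0,0,-185,255],[0,0,0,0,0,-185,255]]
  ]
}}

```text
clock: 18.1
tool_pos: [0.4117, 0.2977, 0.3688]
tcp_rot: [0.0, 0.057, 0.998, 0.0]
ft_force: [-0.1, 0.0, -1.9]
opening: 0.448
grip_force: 61.5
```

Run:
```python
from h import *
t,r=tool();print(t,yawnow());w=get_image("wrist")
# slot in hand: bright/dark hole inside orange
c=w["color"].astype(int);m=((c[...,0]>c[...,2]+50)&(c[...,0]>80)).astype(np.uint8)
ct,h=cv2.findContours(m,cv2.RETR_CCOMP,cv2.CHAIN_APPROX_NONE)
for k,x in enumerate(ct):
    if cv2.contourArea(x)>60: print(h[0][k][3],cv2.contourArea(x),cv2.minAreaRect(x),cv2.boundingRect(x))
print(proj(w,t+r.apply([0,0,.158])))
rowto([.555,-.105,.205],1.745) # slot at about .17 for now
rowto([.5618,-.0407,.225],1.85)
save(w,"w8.png",(130,120,380,330),3)
```

```text
[0.41169565 0.29768991 0.36876941] 1.4564362433133793
-1 7749.5 ((253.0, 241.0), (102.0, 104.0), 90.0) (201, 190, 105, 103)
0 376.5 ((252.5, 247.5), (19.0, 21.0), 0.0) (243, 237, 20, 22)
[254.7941108  262.00400026]
row [ -0.   -0.1 -16.5] [-188.6 -383.4    7.9]
row [ -0.   -0.1 -22.5] [-188.  -318.8  -12.2]
```

Run:
```python
from h import *
t,r=tool();w=get_image("wrist")
f_=lambda u,v,z:r.inv().apply(on_z(w,u,v,t[2]-z)-t)[:2]*1000
print(f_(253,190,.1847),f_(253,190,.1767),f_(201,245,.1767),f_(306,245,.1767),f_(252.5,237,.1587),f_(252.5,259,.1587))
c=w["color"].astype(int);m=((c[...,0]>c[...,2]+50)&(c[...,0]>80)).astype(np.uint8)
ct=max(cv2.findContours(m,cv2.RETR_EXTERNAL,cv2.CHAIN_APPROX_NONE)[0],key=len)[:,0,:];h=cv2.convexHull(ct.astype(np.float32))
pts=[p for p in ct if p[1]<235 and cv2.pointPolygonTest(h,(float(p[0]),float(p[1])),True)<1.5]
for z in(.1767,.181,.1847):
    q,e=fitcircle(w,pts,t[2]-z,t);print(q[2],e,r.inv().apply([q[0]-t[0],q[1]-t[1],0])[:2]*1000)
T=down(1.77);p=np.array([.5619,-.0408,.2138])-T.apply([.0003,0,0]);rowto(p,1.77)
```

```text
[29.9054964  -0.88469203] [32.31929096 -0.88819151] [ -0.34946181 -30.46427902] [-0.32107256 29.24373283] [13.56216624 -1.14146939] [ 1.28729363 -1.14750832]
0.028630651037236658 0.00028190033634351345 [ 3.58053301 -1.17850623]
0.029479300492613065 0.0002903077600116947 [ 1.43032076 -1.1845217 ]
0.03020947428876341 0.0002975446379962533 [-0.41980289 -1.18970321]
row [ -0.1  -0.1 -18. ] [-188.6 -318.6   -1.4]
```

Request:
{"method": "step_arm", "body": {
  "rows": [
    [[0,0,-18,-189,-318,0,255],[0,0,-18,-189,-318,0,255],[0,0,-18,-189,-318,0,255],[0,0,-18,-189,-318,0,255],[0,0,-18,-189,-318,0,255],[0,0,-18,-189,-318,0,255],[0,0,-18,-189,-318,0,255],[0,0,-18,-189,-318,0,255],[0,0,-18,-189,-318,0,255],[0,0,-18,-189,-318,0,255]]
  ]
}}

```text
clock: 19.2
tool_pos: [0.5627, -0.0403, 0.3668]
tcp_rot: [-0.002, -0.099, 0.995, 0.001]
ft_force: [-0.0, 0.2, -1.7]
opening: 0.45
grip_force: 61.5
```

Request:
{"method": "step_arm", "body": {
  "rows": [
    [[0,0,0,0,0,10,255],[0,0,0,0,0,30,255],[0,0,0,0,0,42,255],[0,0,0,0,0,46,255],[0,0,0,0,0,46,255],[0,0,0,0,0,46,255],[0,0,0,0,0,46,255]]
  ]
}}

```text
clock: 19.9
tool_pos: [0.5636, -0.0397, 0.3235]
tcp_rot: [0.001, -0.1, 0.995, -0.0]
ft_force: [0.3, 0.5, -1.4]
opening: 0.454
grip_force: 61.5
```

Run:
```python
from h import *
t,r=tool();print(t,yawnow(),get_state()["ft_force"])
T=down(1.77);p=np.array([.5619,-.0408,.155])-T.apply([.001,-.0006,0]);rowto(p,1.77)
```

```text
[ 0.56360375 -0.03965095  0.32350243] 1.770880473107852 [ 0.29731212  0.45813604 -1.42381451]
row [-0.   0.1  0.1] [ 0.9 -0.2 13.5]
```

Request:
{"method": "step_arm", "body": {
  "rows": [
    [[0,0,0,0.6,-0.2,0,255],[0,0,0,0.6,-0.2,6,255],[0,0,0,0.6,-0.2,12,255],[0,0,0,0.6,-0.2,17,255],[0,0,0,0.6,-0.2,20,255],[0,0,0,0.6,-0.2,22,255],[0,0,0,0.6,-0.2,22,255]]
  ]
}}

```text
clock: 20.6
tool_pos: [0.5626, -0.0401, 0.3003]
tcp_rot: [-0.0, -0.1, 0.995, 0.0]
ft_force: [0.2, 0.1, -2.3]
opening: 0.451
grip_force: 61.5
```

Request:
{"method": "step_arm", "body": {
  "rows": [
    [[0,0,0,0,0,1,255],[0,0,0,0,0,2,255],[0,0,0,0,0,3,255],[0,0,0,0,0,3,255],[0,0,0,0,0,3,255]]
  ]
}}

```text
clock: 21.1
tool_pos: [0.5629, -0.0401, 0.2981]
tcp_rot: [0.0, -0.1, 0.995, -0.0]
ft_force: [-0.2, 0.3, 1.7]
opening: 0.452
grip_force: 61.8
```

Request:
{"method": "step_arm", "body": {
  "rows": [
    [[0,0,-2,0,0,0.5,255],[0,0,-4,0,0,0.5,255],[0,0,-6,0,0,0.5,255],[0,0,-8,0,0,0.5,255],[0,0,-10,0,0,0.5,255],[0,0,-11,0,0,0.5,255],[0,0,-11,0,0,0.5,255]]
  ]
}}

```text
clock: 21.8
tool_pos: [0.5626, -0.04, 0.2971]
tcp_rot: [-0.0, -0.195, 0.981, 0.0]
ft_force: [0.7, -0.1, -1.8]
opening: 0.451
grip_force: 61.5
```

Request:
{"method": "step_arm", "body": {
  "rows": [
    [[0,0,-0.7,0,0,0,255],[0,0,-1.5,0,0,0,255],[0,0,-2,0,0,0,255],[0,0,-2,0,0,0,255]]
  ]
}}

```text
clock: 22.2
tool_pos: [0.5626, -0.04, 0.297]
tcp_rot: [-0.0, -0.212, 0.977, 0.0]
ft_force: [-0.2, -1.4, -0.9]
opening: 0.448
grip_force: 61.5
```

Run:
```python
from h import *
s=get_state();print(s["tool_pos"],yawnow()-np.pi/2,s["ft_force"],s["moment"])
```

```text
[ 0.56258089 -0.04002557  0.2969775 ] 0.4270033489371734 [-0.17086107 -1.38116035 -0.93487247] [-0.01432051  0.02994932 -0.03877213]
```

Request:
{"method": "step_arm", "body": {
  "rows": [
    [[0,0,0,0,0,1,255],[0,0,0,0,0,2,255],[0,0,0,0,0,2,255]]
  ]
}}

```text
clock: 22.5
tool_pos: [0.5626, -0.0401, 0.295]
tcp_rot: [-0.0, -0.212, 0.977, 0.0]
ft_force: [0.7, -0.5, -1.0]
opening: 0.449
grip_force: 61.5
```

Request:
{"method": "step_arm", "body": {
  "rows": [
    [[0,0,0,0,0,1,255],[0,0,0,0,0,2,255],[0,0,0,0,0,3,255],[0,0,0,0,0,3,255]]
  ]
}}

```text
clock: 22.9
tool_pos: [0.5626, -0.0401, 0.292]
tcp_rot: [-0.0, -0.212, 0.977, 0.0]
ft_force: [0.1, 1.0, -1.3]
opening: 0.449
grip_force: 61.5
```

Dropping freely; underside is about 1.3 mm above home.

Request:
{"method": "step_arm", "body": {
  "rows": [
    [[0,0,0,0,0,0.7,255],[0,0,0,0,0,1.4,255],[0,0,0,0,0,2,255],[0,0,0,0,0,2,255],[0,0,0,0,0,2,255]]
  ]
}}

```text
clock: 23.4
tool_pos: [0.5627, -0.0401, 0.2904]
tcp_rot: [0.0, -0.212, 0.977, -0.0]
ft_force: [-1.2, -0.4, -0.0]
opening: 0.45
grip_force: 61.7
```

Request:
{"method": "step_arm", "body": {
  "rows": [
    [[0,0,0,0,0,0,0],[0,0,0,0,0,0,0],[0,0,0,0,0,0,0],[0,0,0,0,0,0,0],[0,0,0,0,0,-5,0],[0,0,0,0,0,-30,0],[0,0,0,0,0,-70,0],[0,0,0,-50,0,-70,0],[0,0,0,-70,0,-70,0],[0,0,0,-70,0,-70,0]]
  ]
}}

```text
clock: 24.4
tool_pos: [0.6285, -0.01, 0.3607]
tcp_rot: [0.001, -0.212, 0.977, -0.0]
ft_force: [-0.7, -0.2, -0.6]
opening: 1.003
grip_force: 0.0
```

Run:
```python
from h import *
t,r=tool();w=get_image("wrist");print(t)
c=w["color"].astype(int);m=((c[...,0]>c[...,2]+50)&(c[...,0]>80)).astype(np.uint8)
ct,h=cv2.findContours(m,cv2.RETR_CCOMP,cv2.CHAIN_APPROX_NONE)
for k,x in enumerate(ct):
    if cv2.contourArea(x)>60: print(h[0][k][3],cv2.contourArea(x),cv2.minAreaRect(x))
x=max(ct,key=cv2.contourArea)[:,0,:]
# upper edge: flange circle; radius 30 expected if plane right
for z in(.106,.110,.115,.119,.123): 
    q,e=fitcircle(w,x,z,(.562,-.04));print(z,q,e)
for n in("scene","top"):
    s=get_image(n)
    cc=s["color"].astype(int);m=((cc[...,0]>cc[...,2]+50)&(cc[...,0]>90)).astype(np.uint8)
    n_,l,st,ce=cv2.connectedComponentsWithStats(m)
    print(n,[(a.tolist(),b.round(1)) for a,b in zip(st[1:],ce[1:]) if a[4]>60 and a[4]<2000],proj(s,[.562,-.0405,.106]),proj(s,[.562,-.0405,.132]))
    if n=="scene":
        for z0 in(.106,.115):
            P=np.array([proj(s,[.562+.03*np.cos(a),-.0405+.03*np.sin(a),z0]) for a in np.arange(0,6.28,.05)]);print(z0,"lowest row",P[:,1].max(),P[:,0].min(),P[:,0].max())
```

```text
[ 0.62847561 -0.01003957  0.36067703]
-1 5417.0 ((252.5, 107.0), (84.0, 81.0), 90.0)
0 490.5 ((253.0, 109.0), (14.0, 36.0), 0.0)
0.106 [ 0.56280495 -0.04147174  0.03068367] 0.0002786107830617703
0.11 [ 0.56274229 -0.04149325  0.03013212] 0.0002736008995953307
0.115 [ 0.56266396 -0.04152016  0.02944268] 0.0002673386818707297
0.119 [ 0.56260131 -0.04154169  0.02889113] 0.0002623290171498449
0.123 [ 0.56253865 -0.04156322  0.02833958] 0.0002573194478601175
scene [([238, 201, 25, 26, 470], array([250.1, 214. ]))] [250.87120529 215.495721  ] [250.74074207 207.87864884]
0.106 lowest row 225.7277930270663 237.645159306608 264.0819216126642
0.115 lowest row 223.1336888470508 237.51857250852004 264.1189939539297
top [([18, 0, 104, 19, 768], array([62.5,  8. ]))] [239.2743377  149.92428545] [238.93281597 146.96791321]
```

```bash
python3 -c "
from station import *
print(close_job())"
```

```text
the job is handed in; nothing more can be done
None
```

The job is handed in: carrier, spacer and cap are stacked on the spindle, the cap's slot is over the key and the cap is measured sitting at its home height. The arm was clear at about 24 s, with no more than about 4 N of push measured on the spindle.

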